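# Find the heavy side of the mould shaker's rotor and hold it down

### The arm

A 6-joint arm with a two-finger parallel gripper is mounted at the origin on the work surface. World frame = base frame: x ahead of the robot, y to its left, z up, the work surface at z = 0. Lengths are in mm, angles in rad, forces in N, time in s.
With the tool pointing down it reaches from about 275 to 750 mm from the base axis. Payload 10.2 kg.
Tool frame: the origin (TCP) lies midway between the tips of the shut fingers; the grasp point (between the pads) lies 19 mm behind it (ctrl.grasp_offset is the distance from the TCP to the grasp point, in mm); z points along the fingers, y is the line along which they close (so a half turn about z gives the same grasp; the last joint's range is limited). The gripper opens to 85 mm and grips with 20 to 120 N. Pads are 22 mm wide; open, the fingers measure 114 mm over their backs; the gripper's body (76 mm by 85 mm) begins 54 mm behind the grasp point. The pads swing forward as they close: fully open they stand 13 mm farther back than shut.
Start: joints at [-1.34, 0.313, 1.498, -0, 1.331, -0.223], TCP at [230.14, -471.876, 231.294] pointing down, gripper open.
Joint ranges: [-2.94, 2.94], [-0.97, 2.17], [0.19, 2.56], [-1.23, 4.37], [0.02, 3.11], [-2.88, 2.88]. Speed limits (rad/s): [2.39, 2.39, 3.01, 3.14, 3.14, 3.14].

### API

Orientations are given as a unit quaternion [w, x, y, z].
In Python, from rig import ctrl, viewer, models gives the robot as it stands. The module is installed in compiled form; this text tells all that it offers.
- The arm moves only by the shell command python3 -m pendant 'ROWS' [OPENING] [FORCE]. ROWS is text: rows parted by semicolons, each of 4 numbers parted by spaces: the shift along the tool's x, y, z in m, then the turn about the tool's z in rad. In form: x y z yaw; .... A call has 1 to 10 rows; each row shifts and turns the commanded pose from where the row before left it, along the tool's axes as they then stand; what a row does not reach is not made up. A row lasts 1/8 s, in which the tool goes at most 62.5 mm and 10.7 degrees, less where a joint would pass 70% of its speed; a pose out of reach is approached as far as the arm can. A call is refused whole if a number of a shift passes 0.0625 or a number of a turn 0.188, either way. A call with a gripper value outside its range is refused whole. OPENING is the opening, from 0 (shut) to 1 (fully open), set as the call begins (- or left out, the last holds). The fingers move at their own pace and stop on an object; FORCE is the grip in N (left out, the last holds). Time passes only in rows, so rows that do not move let the fingers close. It gives the time, the measured TCP pose, the force, the opening and the grip force at its end, in the units of the state.
- ctrl.sense(): the state, without advancing time (a new reading comes with each control period).
- viewer.capture(name): name is "side" or "top" or "wrist"; returns a dict with "color" (400x640x3 uint8, red, green, blue), "vertical_fov" (degrees; the focal length in pixels is half the picture's height over the tangent of half this angle, whatever the lens; pixels are square), "cx", "cy" (the principal point, pixels), "pose" (4x4, takes a point from camera to world coordinates). Camera axes: x right, y down, z forward; pixel columns grow to the right and rows downward; lengths in mm; the calibration is good to about 2 mm. A picture is of the moment at which its call begins. There is no depth.
- ctrl.finish_job(): hands the job in; it is judged then, once.
Trained networks look in the newest picture that a camera, given by its name, has taken for a name from the list of things; names that differ only in an ending like _2 or _b are one class to them, and where a whole thing is asked for, a point or a joint stands for the part that bears it (a point fixed in the world has none). Each returns a list of dicts, best first, with "p" (0 to 1); they miss things now and then, are a little off and sometimes report something else, mostly with a low value. They report only what shows in the picture. A call takes as long as a camera call. They do not tell look-alikes from the thing itself.
- models.boxes_of(camera, query): "at" ([x, y, z] in mm, in world coordinates, good to about 4 mm: the middle of the surface that is visible of it).
The state is a dict: "time_s": time; "joints": joint angles; "dq": joint speeds; "tau": joint torques, N m; "eef_pos": TCP position; "ee_rot": TCP orientation; "force": force on the tool from outside, world axes, zero at the start; "wrist_torque": the same for the moment, N m; "grip_width": opening from 0.0 (shut) to 1.0 (fully open); "grip_force": force on a finger pad.
Only numpy, scipy, OpenCV 4.12 (cv2) and the standard library are available. Lean on these libraries where they do the work, as an engineer would, in place of code of your own. Each camera call takes 0.05 s, during which the arm holds its last target. There are 200 camera calls.

### The job

The drum of the plaster-mould shaker has an off-centre weight sealed inside it where nobody can see. Turn the drum by its pegs and find by feel which side is heavy, then bring the heavy side straight down and keep it there, still, with a peg gripped firmly between the fingers: finish while holding the peg, so that a mate can tighten the drum on its shaft. Leave everything else on the table where it is.

Things in the scene. Friction and masses are not known exactly. Their poses are not given: they have to be found in the camera images.
- stand: the mould shaker's grey pedestal, bolted to the table; origin at the centre of its underside. Foot-plate 170 (x) x 160 (y) x 14 mm. Two bearing cheeks, 46 mm wide along x, stand 35 to 51 mm either side of the middle along y, up to 129 mm above the table
- axle (a point): centre of the drum, on its level axle, 120 mm above the table. y along the axle, z up, x level and square to the axle (axes do not turn with the drum). Dark steel drum, 84 mm diameter, 56 mm long. Six steel pegs, 14 mm diameter, stick out radially from mid-length, 60 degrees apart, ends 95 mm from the axle. The heavy side is hidden, differs every time against the pegs
- ball (a point): centre of the 24 mm ball on the end of one peg (peg 0), 90 mm from the axle; the other five pegs are plain. It turns with the drum and tells nothing about the heavy side. The sealed weight (the slug, centred 30 mm off the axle) pulls with at most 0.15 to 0.20 N m; the bearing has dry friction of about 0.1 N m and drag of 0.05 N m per rad/s
- rotor (a joint): turn of the drum (rad), no stops. 0: peg 0 straight up; grows as the drum's top moves to +x of axle; peg k stands at value + k x 60 deg from up. Let go, the drum rolls slowly and sticks 30 to 45 deg short of heavy side down, on the side it came from. Within that band, or that near to heavy side up, it stays where left. Straight down is half-way between the two sticking places
- clay_foot: a clay foot on a round clay foot-plate, 140 mm across, 97 mm tall; origin at the centre of its underside; bystander
- tin_tall: open steel tin, 84 mm across, 110 mm tall; origin at the centre of its underside; bystander
- tin_short: open steel tin, 76 mm across, 80 mm tall; origin at the centre of its underside; bystander
- brush: a brush lying on the table beside the shaker, under 25 mm high; bystander
- tool_block: wooden block 120 x 50 x 22 mm lying beside the shaker; origin at the centre of its underside; bystander
- spatula: a spatula lying on the table, under 30 mm high; bystander
- clay_bowl: small terracotta bowl, 110 mm across, 50 mm tall; origin at the centre of its underside; bystander
Mind the look-alikes: they are no part of the job. Several things have the shape of the stand; the one meant has the colours described above.

How it is judged (in metres and radians):
At the end, for the whole second after the job is handed in: The hidden heavy side of the drum is within 15 degrees of straight down, the drum is still (under 0.05 rad/s), and the fingers hold one of its pegs (over 10 N between the fingers and a peg or its ball) through the last second (z of slug in the frame of axle below -0.02 m and x of slug in the frame of axle between -0.00776 and 0.00776 m and (contact force between the fingers and rotor_c1 above 10 N or contact force between the fingers and rotor_c2 above 10 N or contact force between the fingers and rotor_c3 above 10 N or contact force between the fingers and rotor_c4 above 10 N or contact force between the fingers and rotor_c5 above 10 N or contact force between the fingers and rotor_c6 above 10 N or contact force between the fingers and rotor_c7 above 10 N) and velocity of joint rotor between -0.05 and 0.05 rad/s); the arm keeps its last pose, push and grip.
It fails at once if a bystander is moved by more than 30 mm (distance of any of clay_foot, tin_tall, tin_short, brush, tool_block, spatula, clay_bowl from where it was at the start of the episode above 0.03 m).
It also fails if it takes over 72 s, if anything falls off the work surface, if the arm or the gripper's body presses on something with over 40 N, if the wrist force passes 120 N, or if a joint passes its speed limit or range.

## Working session

There is one attempt and no reset: what is moved stays moved. The work goes in short steps, Python scripts to look and compute and a shell command to move; the robot and the scene stay as the last step left them, time stands still between calls to the robot, and variables do not carry over. Pictures are saved under pics/ and viewed, at most 10 in all, crops included, and the job is handed in when it is done.

```bash
mkdir -p pics
cat > h.py <<'E'
import numpy as np,cv2
from rig import ctrl,viewer,models
def cap(n,f=None):
    d=viewer.capture(n)
    if f: cv2.imwrite('pics/'+f,d['color'][:,:,::-1])
    return d
def proj(d,p):
    T=np.array(d['pose']);q=T[:3,:3].T@(np.array(p,float)-T[:3,3])
    f=200/np.tan(np.radians(d['vertical_fov'])/2)
    return q[0]/q[2]*f+d['cx'],q[1]/q[2]*f+d['cy']
def ray(d,u,v):
    T=np.array(d['pose']);f=200/np.tan(np.radians(d['vertical_fov'])/2)
    r=T[:3,:3]@np.array([(u-d['cx'])/f,(v-d['cy'])/f,1]);return T[:3,3],r/r[2]
def atz(d,u,v,z):
    o,r=ray(d,u,v);return o+r*(z-o[2])
E
python3 - <<'E'
from h import *
for c in ['side','top']:
    d=cap(c,c+'1.png');print(c,np.round(d['pose'],2).tolist(),d['vertical_fov'],d['cx'],d['cy'])
    for n in ['stand','axle','ball','clay_foot','tin_tall','tin_short','brush','tool_block','spatula','clay_bowl']:
        print(n,[(np.round(b['at']).tolist(),round(b['p'],2)) for b in models.boxes_of(c,n)])
print(ctrl.sense(),ctrl.grasp_offset)
E
```

```text
side [[1.0, 0.03, 0.0, 504.28], [0.02, -0.72, 0.69, -879.02], [0.02, -0.69, -0.72, 1109.61], [0.0, 0.0, 0.0, 1.0]] 50.30194413886203 329.1212284040659 192.8267980377461
stand [([736.0, 301.0, 39.0], 0.69), ([524.0, 104.0, 32.0], 0.63)]
axle [([736.0, 301.0, 36.0], 0.69), ([521.0, 109.0, 30.0], 0.67)]
ball [([514.0, 120.0, 145.0], 0.85), ([736.0, 317.0, 152.0], 0.7)]
clay_foot [([432.0, 537.0, 31.0], 0.88)]
tin_tall [([434.0, -490.0, 98.0], 0.94)]
tin_short [([556.0, -515.0, 71.0], 0.91), ([325.0, 397.0, 33.0], 0.65)]
brush [([529.0, 340.0, 19.0], 0.77)]
tool_block [([594.0, -24.0, 22.0], 0.79)]
spatula [([249.0, -311.0, 2.0], 0.7)]
clay_bowl [([326.0, 397.0, 32.0], 0.96)]
top [[0.0, -0.99, 0.11, 303.49], [-1.0, -0.0, -0.01, 13.47], [0.01, -0.11, -0.99, 1995.93], [0.0, 0.0, 0.0, 1.0]] 42.284904892653856 320.0182227354199 200.62229506138956
stand [([509.0, 134.0, 16.0], 0.9), ([723.0, 311.0, 14.0], 0.9)]
axle [([515.0, 129.0, 16.0], 0.71), ([722.0, 315.0, 16.0], 0.64)]
ball [([515.0, 126.0, 160.0], 0.88), ([732.0, 318.0, 152.0], 0.87)]
clay_foot [([429.0, 564.0, 29.0], 0.76), ([587.0, 
[... 300 characters left out ...]
: 1.1, 'joints': array([-1.34039714e+00,  3.12922478e-01,  1.49767971e+00,  2.93129505e-06,
        1.33097503e+00, -2.23402161e-01]), 'dq': array([-0.00051159,  0.00046594,  0.00022558,  0.00060946,  0.00094941,
        0.00073438]), 'tau': array([-5.53793270e-04, -4.12164402e+01, -2.59898508e+01, -2.22375984e-04,
        4.58336326e-04, -1.05223282e-05]), 'eef_pos': array([ 230.14581173, -471.88927851,  231.29031378]), 'ee_rot': array([7.71403836e-06, 9.74368372e-01, 2.24958386e-01, 1.45070052e-06]), 'force': array([-0.25247437,  0.04872654, -0.09573804]), 'wrist_torque': array([-0.0316376 , -0.03116943,  0.03207273]), 'grip_force': 0.0, 'grip_width': 0.9991822702664833} 18.700000000000003
```

View pics/side1.png

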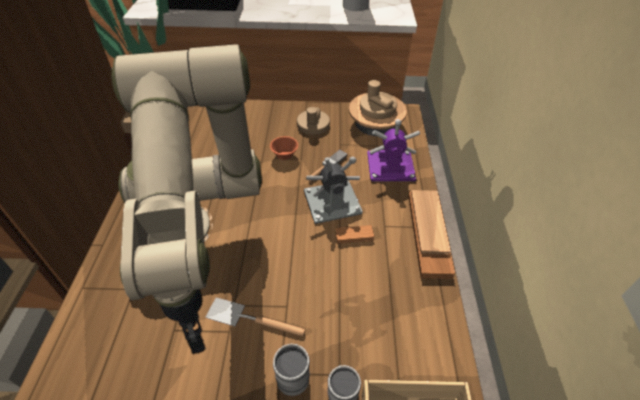

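Run:
```python
import cv2
a=cv2.imread('pics/side1.png');t=cv2.imread('pics/top1.png')
import numpy as np
from h import *
d=viewer.capture('side')
u,v=map(int,proj(d,(515,125,100)));A=cv2.resize(a[v-60:v+60,u-80:u+80],(800,600),interpolation=cv2.INTER_CUBIC)
d=viewer.capture('top')
u2,v2=map(int,proj(d,(515,125,100)));B=cv2.resize(t[v2-45:v2+45,u2-60:u2+60],(800,600),interpolation=cv2.INTER_CUBIC)
cv2.imwrite('pics/c1.png',A);cv2.imwrite('pics/c2.png',B)
print(u-80,v-60,u2-60,v2-45)
```

```text
251 123 226 155
```

The grey stand is at about pixel (333,190) and slightly yawed. The purple one at (392,160) is the look-alike.

View pics/c1.png

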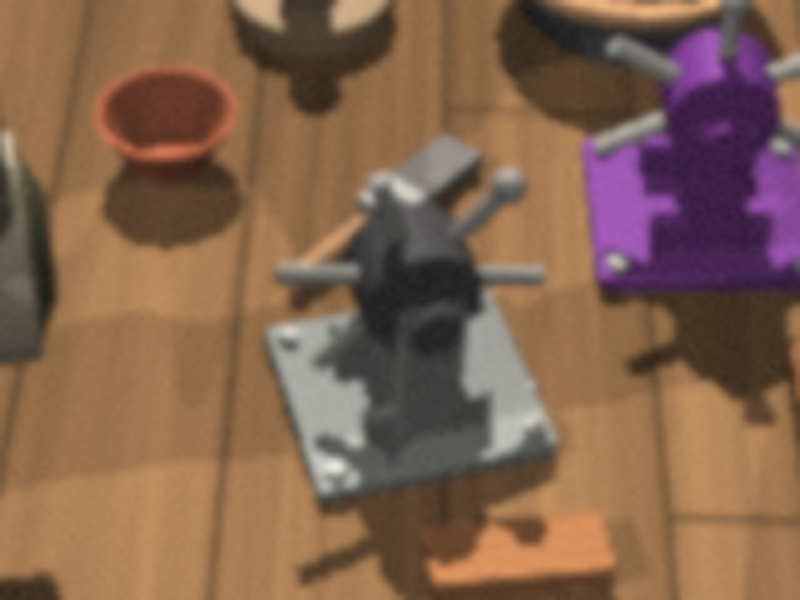

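View pics/c2.png

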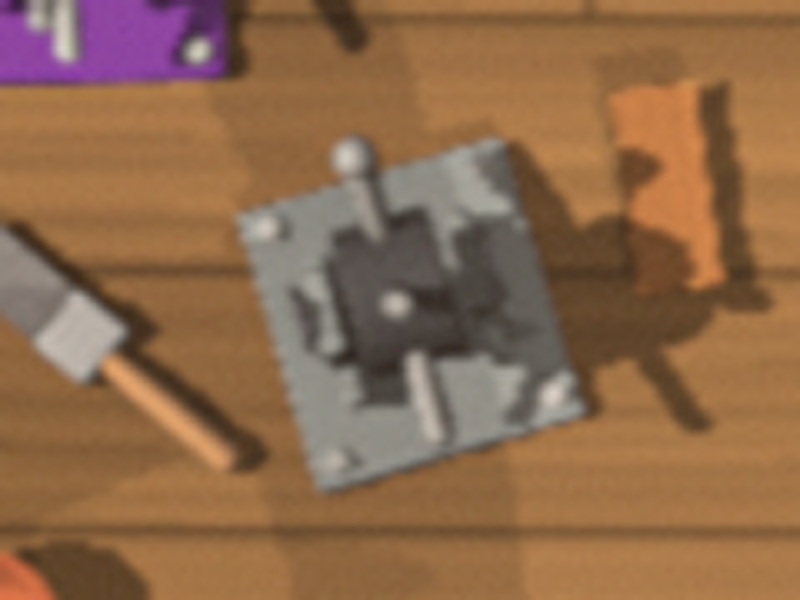

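The top crop shows the ball at about (353,155), an upright peg end at (397,303), and plate corners at (240,213), (500,140), (590,412) and (320,490).

```bash
cat >> h.py <<'E'
CAM='side'
def ang(c,at_xy,yaw,ref=None):
    pass
E
python3 - <<'E'
from h import *
d=viewer.capture('top')
P=[atz(d,226+u/6.667,155+v/6.667,14) for u,v in [(240,213),(500,140),(590,412),(320,490)]]
P=np.array(P);print(P.round(0).tolist(),P.mean(0))
ex=(P[0]-P[3]+P[1]-P[2]);ey=(P[0]-P[1]+P[3]-P[2])
print(np.linalg.norm(ex)/2,np.linalg.norm(ey)/2,np.degrees(np.arctan2(ex[1],ex[0])),np.degrees(np.arctan2(-ey[0],ey[1])))
yaw=np.radians((np.degrees(np.arctan2(ex[1],ex[0]))+np.degrees(np.arctan2(-ey[0],ey[1])))/2)
c=P.mean(0)
X=np.array([np.cos(yaw),np.sin(yaw),0]);ax=np.array([c[0],c[1],120])
print('axle',ax,'yaw',np.degrees(yaw))
s=viewer.capture('side')
# ball: each camera
for cam,D,(u,v) in (('top',d,(226+353/6.667,155+155/6.667)),('side',s,(251+508/5,123+186/5))):
    r=[]
    for a in range(-180,180,2):
        q=ax+90*(np.sin(np.radians(a))*X+np.cos(np.radians(a))*np.array([0,0,1]))
        r.append((np.hypot(*(np.array(proj(D,q))-(u,v))),a))
    print(cam,sorted(r)[:4])
for a in range(-180,180,60):
    pass
o,r=ray(d,226+397/6.667,155+303/6.667);q=o+r*(215-o[2]);print('up peg end offset',(q-ax)@X)
o1,r1=ray(d,226+353/6.667,155+155/6.667);o2,r2=ray(s,251+508/5,123+186/5)
t=np.linalg.lstsq(np.c_[r1,-r2],o2-o1,rcond=None)[0];b=(o1+r1*t[0]+o2+r2*t[1])/2
print('ball',b,o1+r1*t[0]-o2-r2*t[1],'u,z',(b-ax)@X,b[2]-120,(b-ax)@[-X[1],X[0],0])
print(ctrl.sense()['time_s'])
E
```

```text
[[578.0, 226.0, 14.0], [621.0, 76.0, 14.0], [463.0, 23.0, 14.0], [417.0, 178.0, 14.0]] [519.89134666 125.84440826  14.        ]
167.29173353318848 159.0126762796746 17.632217180547638 16.22055664078145
axle [519.89134666 125.84440826 120.        ] yaw 16.926386910664544
top [(np.float64(0.8049576452476828), 52), (np.float64(0.9020797005749445), 54), (np.float64(0.9153326392275061), 50), (np.float64(1.1249518757260215), 56)]
side [(np.float64(1.6643294591926248), 44), (np.float64(1.750748750302391), 42), (np.float64(1.9099183268371924), 46), (np.float64(2.1407253740058536), 40)]
up peg end offset -16.934565157252052
ball [583.42372419 148.19115233 188.00926512] [3.19130891 0.2198676  0.51343031] u,z 67.28622362510878 68.00926512274901 2.8816791902828576
1.3
```

```bash
python3 -m pendant '0 0 -0.05 0.158; 0.04 -0.0445 0 0; 0.04 -0.0445 0 0; 0.04 -0.0445 0 0; 0.04 -0.0445 0 0; 0.04 -0.0445 0 0; 0.04 -0.0445 0 0; 0.04 -0.0445 0 0; 0.04 -0.0445 0 0; 0.04 -0.0445 0 0' 1 60
cat >> h.py <<'E'
AX=np.array([520,126,120.]);Y=np.radians(17)
X=np.array([np.cos(Y),np.sin(Y),0]);N=np.array([-np.sin(Y),np.cos(Y),0])
def st():
    s=ctrl.sense();p=np.array(s['eef_pos']);w,x,y,z=s['ee_rot']
    yaw=np.degrees(2*np.arctan2(y,x));p2=p-AX
    print('t',round(s['time_s'],2),'u %.1f n %.1f tcpz %.1f yaw %.1f'%(p2@X,p2@N,p[2],yaw),'F',np.round([s['force']@X,s['force']@N,s['force'][2]],2),'w',round(s['grip_width'],3),'gf',round(s['grip_force'],1))
E
python3 -c "
from h import *
st()"
```

```text
time_s: 2.55
eef_pos: [458.3, 18.2, 281.5]
ee_rot: [0.0, 0.989, 0.147, 0.0]
force: [0.5, -0.5, 0.9]
grip_width: 0.997
grip_force: 0.0
t 2.55 u -90.5 n -85.1 tcpz 281.5 yaw 17.0 F [ 0.32 -0.6   0.88] w 0.997 gf 0.0
```

```bash
python3 -m pendant '0.038 -0.043 0 0; 0.038 -0.043 0 0; 0 0 0.05 0; 0 0 0.05 0; 0 0 0 0;0 0 0 0'; python3 -c "
from h import *
st();cap('side','s2.png');d=cap('wrist','w2.png')
for k in range(6):
  a=np.radians(49+60*k);print(k,np.round(proj(d,AX+95*(np.sin(a)*X+[0,0,np.cos(a)]))))
a=cv2.imread('pics/s2.png')[120:240,250:410];b=cv2.imread('pics/w2.png')
cv2.imwrite('pics/m2.png',np.hstack([cv2.resize(a,(400,300)),cv2.resize(b,(400,300))]))"
```

```text
time_s: 3.3
eef_pos: [506.4, 120.5, 183.4]
ee_rot: [0.0, 0.989, 0.147, 0.002]
force: [-0.1, 0.1, 0.5]
grip_width: 1.002
grip_force: 0.0
t 3.3 u -14.6 n -1.3 tcpz 183.4 yaw 16.9 F [-0.07  0.13  0.48] w 1.002 gf 0.0
0 [317.  70.]
1 [318.  58.]
2 [318. 145.]
3 [318. 241.]
4 [318. 323.]
5 [318. 285.]
```

View pics/m2.png

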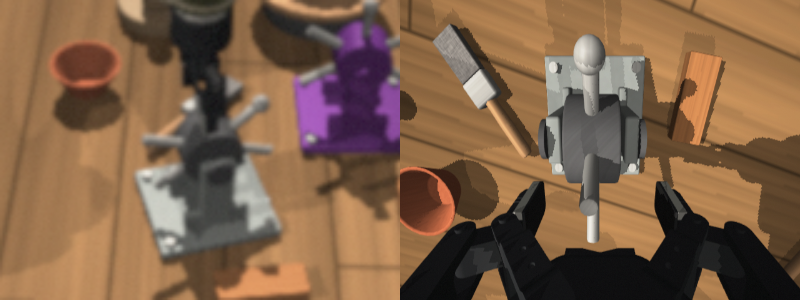

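The wrist view at right shows peg 5 between the open fingers at about (590,225) and the ball at (590,55). The drum sits about 3 mm towards +n, so I'll centre on it and grip.

```bash
python3 -m pendant '0 -0.004 0 0; 0 0 0 0;0 0 0 0;0 0 0 0;0 0 0 0;0 0 0 0' 0 60; python3 -c "
from h import *
st()
r=82;a=np.radians(np.arange(-11,54,8))
print(np.c_[np.diff(r*np.sin(a)),-np.diff(r*np.cos(a))].round(4))"
```

```text
time_s: 4.15
eef_pos: [503.3, 127.5, 181.7]
ee_rot: [-0.003, 0.989, 0.148, -0.0]
force: [-5.4, 18.1, 4.8]
grip_width: 0.144
grip_force: 58.5
t 4.15 u -15.6 n 6.3 tcpz 181.7 yaw 17.0 F [ 0.15 18.87  4.76] w 0.144 gf 58.5
[[11.3548 -1.3942]
 [11.4383  0.1997]
 [11.2992  1.7896]
 [10.9402  3.3448]
 [10.3682  4.8348]
 [ 9.5944  6.2307]
 [ 8.6339  7.5054]
 [ 7.5054  8.6339]]
```

```bash
python3 -m pendant '0 -0.006 0 0; 0.0114 0 -0.0014 0; 0.0114 0 0.0002 0; 0.0113 0 0.0018 0; 0.0109 0 0.0033 0; 0.0104 0 0.0048 0; 0.0096 0 0.0062 0; 0.0086 0 0.0075 0; 0 0 0 0; 0 0 0 0' 0 60; python3 -c "
from h import *
st()"
```

```text
time_s: 5.4
eef_pos: [574.4, 149.4, 160.0]
ee_rot: [0.002, 0.989, 0.147, 0.002]
force: [4.6, -10.7, 5.6]
grip_width: 0.148
grip_force: 60.3
t 5.4 u 58.9 n 6.4 tcpz 160.0 yaw 16.9 F [  1.27 -11.56   5.56] w 0.148 gf 60.3
```

```bash
python3 -m pendant '0 -0 0 0; 0 0 0 0;0 0 0 0;0 0 0 0; 0 0 -0.03 0;-0.02 0 -0.05 0;-0.02 0 -0.05 0;-0.02 0 -0.05 0;0 0 0 0;0 0 0 0' 1 60; python3 -c "
from h import *
AX=AX+5*N
st()
ds=[]
for i in range(2):
  d=cap('wrist','w3_%d.png'%i);ds.append(d)
  for j in range(12): viewer.capture('top') if i==0 and j<6 else 0
st()
cv2.imwrite('pics/m3.png',np.hstack([cv2.resize(cv2.imread('pics/w3_%d.png'%i),(400,300)) for i in (0,1)]))
for k in range(60,200,10):
  a=np.radians(k);print(k,np.round(proj(ds[1],AX+90*(np.sin(a)*X+[0,0,np.cos(a)]))))
"
```

```text
time_s: 6.65
eef_pos: [515.4, 134.2, 338.1]
ee_rot: [-0.0, 0.989, 0.147, -0.001]
force: [-0.4, 0.4, 0.4]
grip_width: 0.999
grip_force: 0.0
t 6.65 u -2.0 n 9.2 tcpz 338.1 yaw 16.9 F [-0.32  0.48  0.41] w 0.999 gf 0.0
t 7.05 u -1.9 n 9.1 tcpz 338.5 yaw 17.0 F [-0.81  0.67 -0.64] w 1.004 gf 0.0
60 [324.  96.]
70 [324.  89.]
80 [323.  86.]
90 [323.  86.]
100 [323.  88.]
110 [323.  92.]
120 [323.  98.]
130 [323. 105.]
140 [323. 113.]
150 [322. 122.]
160 [322. 132.]
170 [322. 142.]
180 [322. 152.]
190 [322. 162.]
```

View pics/m3.png

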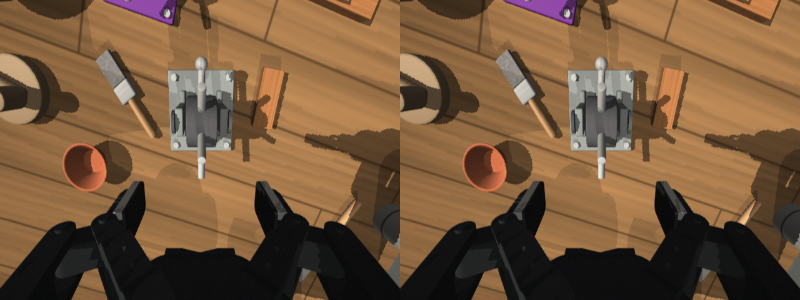

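```bash
cat >> h.py <<'E'
AX=AX+5*N
def rot():
    for c in ('wrist','side','top'):
        viewer.capture(c)
        for b in models.boxes_of(c,'ball'):
            q=np.array(b['at'])-AX
            if np.linalg.norm(q)<130: print(c,'p%.2f'%b['p'],'n %.0f r %.0f ang %.1f'%(q@N,np.hypot(q@X,q[2]),np.degrees(np.arctan2(q@X,q[2]))))
E
python3 -c "
from h import *
rot();st()
d=viewer.capture('wrist');cv2.imwrite('pics/c4.png',cv2.resize(d['color'][60:260,220:420,::-1],(600,600),interpolation=cv2.INTER_CUBIC))
for r0 in (90,95,100,105,110):
  print(r0,[np.round(proj(d,AX+95*(np.sin(np.radians(r0+60*k))*X+[0,0,np.cos(np.radians(r0+60*k))]))).tolist() for k in (0,4,5)])
"
```

```text
side p0.83 n -8 r 21 ang -16.2
t 7.35 u -1.9 n 4.1 tcpz 338.9 yaw 16.9 F [-0.25 -0.24  0.22] w 0.998 gf 0.0
90 [[323.0, 81.0], [324.0, 225.0], [324.0, 129.0]]
95 [[323.0, 82.0], [324.0, 220.0], [324.0, 121.0]]
100 [[323.0, 83.0], [324.0, 214.0], [324.0, 114.0]]
105 [[323.0, 85.0], [324.0, 207.0], [324.0, 107.0]]
110 [[323.0, 88.0], [324.0, 199.0], [324.0, 101.0]]
```

View pics/c4.png

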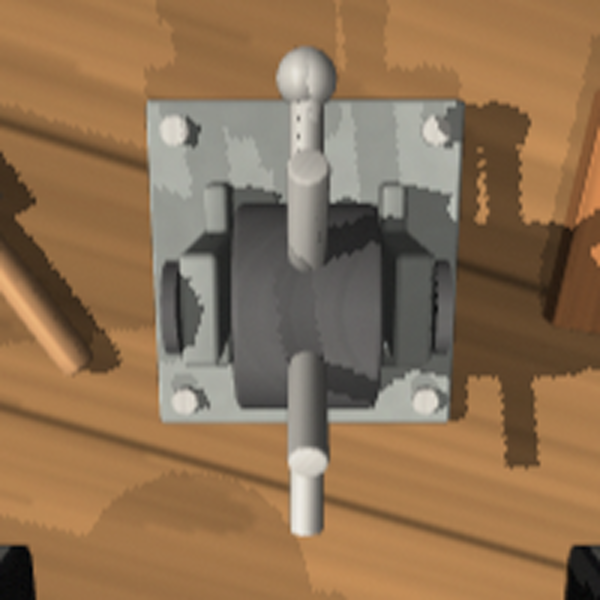

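Peg ends at crop rows 165 and 460 put the rotor at about 100°, so it stayed at both 49° and 100°. I'll push it further, to about 145°, with peg 4, and release again.

```bash
python3 -m pendant '-0.026 0.003 0.04 0; 0 0 0.06 0; 0 0 0.06 0; 0 0 0 0;0 0 0 0' 1 60; python3 -m pendant '0 0 0 0;0 0 0 0;0 0 0 0;0 0 0 0;0 0 0 0' 0 60; python3 -c "
from h import *
st()
r=82;a=np.radians(np.linspace(-20,30,7))
print(np.c_[np.diff(r*np.sin(a)),-np.diff(r*np.cos(a))].round(4))"
```

```text
time_s: 8.02
eef_pos: [492.7, 123.7, 181.4]
ee_rot: [0.0, 0.989, 0.147, 0.002]
force: [-0.3, 0.3, 1.1]
grip_width: 0.999
grip_force: 0.0
time_s: 8.65
eef_pos: [491.4, 124.0, 179.3]
ee_rot: [-0.0, 0.989, 0.147, 0.0]
force: [-3.1, 1.7, 5.1]
grip_width: 0.143
grip_force: 58.4
t 8.65 u -28.0 n 1.4 tcpz 179.3 yaw 17.0 F [-2.47  2.53  5.08] w 0.143 gf 58.4
[[11.4638 -3.2511]
 [11.814  -1.5553]
 [11.9146  0.1733]
 [11.7637  1.8983]
 [11.3644  3.5832]
 [10.7251  5.1924]]
```

Well centred now. I'll rotate it and release.

```bash
python3 -m pendant '0.0115 0 -0.0033 0; 0.0118 0 -0.0016 0; 0.0119 0 0.0002 0; 0.0118 0 0.0019 0; 0.0114 0 0.0036 0; 0.0107 0 0.0052 0; 0 0 0 0; 0 0 0 0' 0 60; python3 -c "
from h import *
st()"; python3 -m pendant '0 0 0 0;0 0 0 0;0 0 0 0; -0.01 0 -0.05 0;-0.01 0 -0.05 0;-0.01 0 -0.06 0;0 0 0 0;0 0 0 0; 0 0 0 0;0 0 0 0' 1 60;  python3 -c "
from h import *
st();I=[]
for i in range(2):
  d=viewer.capture('wrist');I.append(cv2.resize(d['color'][60:260,240:400,::-1],(400,500),interpolation=cv2.INTER_CUBIC))
  for j in range(8*(1-i)): viewer.capture('top')
st()
cv2.imwrite('pics/m5.png',np.hstack(I))
for r0 in range(60,181,10):
  print(r0,[int(2.5*(proj(d,AX+95*(np.sin(np.radians(r0+60*k))*X+[0,0,np.cos(np.radians(r0+60*k))]))[1]-60)) for k in range(6)])
"
```

```text
time_s: 9.65
eef_pos: [557.5, 143.6, 172.9]
ee_rot: [0.0, 0.989, 0.147, -0.0]
force: [0.4, -0.4, -0.1]
grip_width: -0.001
grip_force: 0.0
t 9.65 u 41.0 n 0.9 tcpz 172.9 yaw 16.9 F [ 0.23 -0.48 -0.1 ] w -0.001 gf 0.0
time_s: 10.9
eef_pos: [528.8, 135.1, 331.9]
ee_rot: [-0.0, 0.989, 0.147, -0.001]
force: [-0.9, 0.2, -0.6]
grip_width: 1.0
grip_force: 0.0
t 10.9 u 11.1 n 1.1 tcpz 331.9 yaw 16.9 F [-0.79  0.45 -0.64] w 1.0 gf 0.0
t 11.4 u 11.2 n 1.1 tcpz 332.9 yaw 16.9 F [0.4  0.4  0.36] w 0.999 gf 0.0
60 [111, 111, 252, 407, 485, 346]
70 [94, 130, 279, 428, 481, 301]
80 [84, 151, 305, 447, 469, 255]
90 [82, 174, 332, 464, 449, 211]
100 [87, 199, 358, 476, 421, 171]
110 [97, 225, 383, 483, 386, 137]
120 [111, 252, 407, 485, 346, 111]
130 [130, 279, 428, 481, 301, 94]
140 [151, 305, 447, 469, 255, 84]
150 [174, 332, 464, 449, 211, 82]
160 [199, 358, 476, 421, 171, 87]
170 [225, 383, 483, 386, 137, 97]
180 [252, 407, 485, 346, 111, 111]
```

View pics/m5.png

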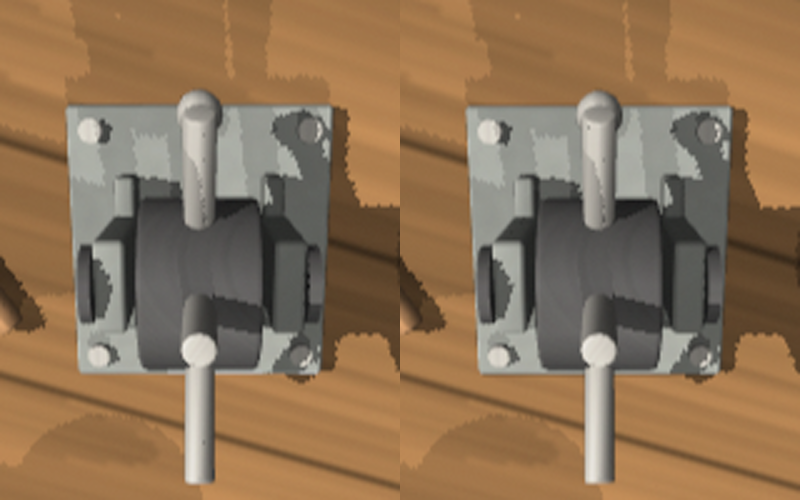

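Peg ends at rows 349 and 110 put the rotor at about 119.5° and still. The peg slipped out of the fingers during that turn. I'll re-grip deeper and harder and go slower.

```bash
python3 -m pendant '-0.011 0 0.04 0; 0 0 0.058 0; 0 0 0.058 0; 0 0 0 0' 1 100; python3 -m pendant '0 0 0 0;0 0 0 0;0 0 0 0;0 0 0 0;0 0 0 0;0 0 0 0' 0 100; python3 -c "
from h import *
st()
r=76;a=np.radians(np.linspace(0,40,10))
print(np.c_[np.diff(r*np.sin(a)),-np.diff(r*np.cos(a))].round(4))"
```

```text
time_s: 11.9
eef_pos: [516.6, 131.8, 174.1]
ee_rot: [-0.0, 0.989, 0.147, -0.004]
force: [0.2, -0.2, 0.4]
grip_width: 1.001
grip_force: 0.0
time_s: 12.65
eef_pos: [518.5, 132.2, 177.8]
ee_rot: [-0.0, 0.989, 0.147, 0.001]
force: [-1.1, 1.4, 6.7]
grip_width: 0.134
grip_force: 97.4
t 12.65 u 0.4 n 1.4 tcpz 177.8 yaw 17.0 F [-0.59  1.67  6.67] w 0.134 gf 97.4
[[5.8894 0.2285]
 [5.854  0.6842]
 [5.7834 1.1358]
 [5.678  1.5806]
 [5.5384 2.0158]
 [5.3655 2.4389]
 [5.1604 2.8474]
 [4.9242 3.2387]
 [4.6585 3.6106]]
```

```bash
python3 -m pendant '0.0059 0 0.0002 0; 0.0059 0 0.0007 0; 0.0058 0 0.0011 0; 0.0057 0 0.0016 0; 0 0 0 0'; python3 -c "
from h import *
st()"; python3 -m pendant '0.0055 0 0.002 0; 0.0054 0 0.0024 0; 0.0052 0 0.0028 0;0.0049 0 0.0032 0; 0.0047 0 0.0036 0;0 0 0 0'; python3 -c "
from h import *
st()"
```

```text
time_s: 13.28
eef_pos: [541.5, 139.2, 173.7]
ee_rot: [-0.0, 0.989, 0.147, 0.001]
force: [2.2, 5.3, 2.1]
grip_width: 0.137
grip_force: 100.4
t 13.28 u 24.4 n 1.3 tcpz 173.7 yaw 16.9 F [3.69 4.44 2.08] w 0.137 gf 100.4
time_s: 14.02
eef_pos: [565.1, 146.0, 158.5]
ee_rot: [0.0, 0.989, 0.147, -0.001]
force: [0.0, -0.2, 0.4]
grip_width: -0.001
grip_force: 0.0
t 14.03 u 49.0 n 0.9 tcpz 158.5 yaw 16.9 F [-0.02 -0.2   0.35] w -0.001 gf 0.0
```

```bash
python3 -m pendant '0 0 -0.03 0; -0.012 0 -0.055 0;-0.012 0 -0.055 0;-0.013 0 -0.025 0;0 0 0 0;0 0 0 0; 0 0 0 0;0 0 0 0' 1 60;  cat >> h.py <<'E'
def look(f,gap=8):
    st();I=[]
    for i in range(2):
        d=viewer.capture('wrist');I.append(cv2.resize(d['color'][60:260,240:400,::-1],(400,500),interpolation=cv2.INTER_CUBIC))
        for j in range(gap*(1-i)): viewer.capture('top')
    st();cv2.imwrite('pics/'+f,np.hstack(I))
    print('plain peg end rows: m=peg angle from up')
    for m in range(-60,61,5):
        a=np.radians(m);print((m,int(2.5*(proj(d,AX+95*(np.sin(a)*X+[0,0,np.cos(a)]))[1]-60))),end=' ')
E
python3 -c "
from h import *
look('m6.png')"
```

```text
time_s: 15.02
eef_pos: [529.9, 135.4, 323.4]
ee_rot: [-0.0, 0.989, 0.147, -0.001]
force: [-0.2, -1.3, -0.2]
grip_width: 1.001
grip_force: 0.0
t 15.03 u 12.2 n 1.1 tcpz 323.4 yaw 16.9 F [-0.62 -1.21 -0.16] w 1.001 gf 0.0
t 15.53 u 12.1 n 1.1 tcpz 324.3 yaw 16.9 F [0.44 0.31 0.68] w 0.995 gf 0.0
plain peg end rows: m=peg angle from up
(-60, 497) (-55, 495) (-50, 493) (-45, 488) (-40, 481) (-35, 472) (-30, 461) (-25, 448) (-20, 433) (-15, 416) (-10, 397) (-5, 377) (0, 356) (5, 333) (10, 310) (15, 286) (20, 262) (25, 239) (30, 217) (35, 195) (40, 176) (45, 157) (50, 141) (55, 126) (60, 114)
```

View pics/m6.png

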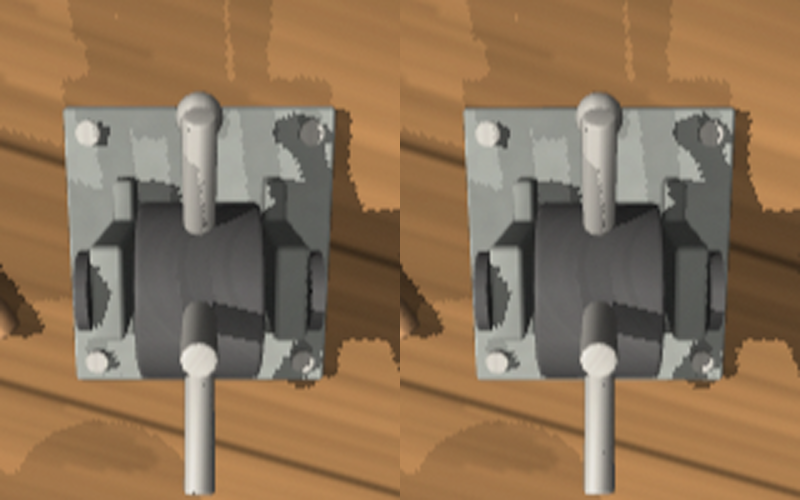

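The near-top peg is at row 360, which is −1°, so after the slip the drum rolled back to the same 119°. That makes 119° the sticking place from the + side. Next is the other side: peg 4 goes to about −48°, then I re-grip peg 5.

```bash
python3 -m pendant '-0.0135 0 0.035 0; 0 0 0.055 0; 0 0 0.055 0; 0 0 0 0' 1 100; python3 -m pendant '0 0 0 0;0 0 0 0;0 0 0 0;0 0 0 0;0 0 0 0' 0 100; python3 -c "
from h import *
st()
r=78;a=np.radians(np.linspace(-1,-49,9))
print(np.c_[np.diff(r*np.sin(a)),-np.diff(r*np.cos(a))].round(4).tolist())"
```

```text
time_s: 16.02
eef_pos: [515.3, 131.3, 176.7]
ee_rot: [-0.0, 0.989, 0.147, -0.004]
force: [-0.1, -0.3, 0.6]
grip_width: 1.0
grip_force: 0.0
time_s: 16.65
eef_pos: [517.1, 131.8, 180.2]
ee_rot: [-0.0, 0.989, 0.147, 0.001]
force: [-2.4, 3.5, 6.3]
grip_width: 0.135
grip_force: 97.4
t 16.65 u -1.1 n 1.4 tcpz 180.2 yaw 17.0 F [-1.25  4.07  6.32] w 0.135 gf 97.4
[[-8.1445, 0.5695], [-8.0404, 1.4177], [-7.8481, 2.2504], [-7.5699, 3.0584], [-7.2087, 3.833], [-6.7686, 4.5655], [-6.2543, 5.248], [-5.6715, 5.873]]
```

```bash
python3 -m pendant '-0.0081 0 0.0006 0; -0.008 0 0.0014 0; -0.0078 0 0.0023 0; -0.0076 0 0.0031 0; -0.0072 0 0.0038 0; -0.0068 0 0.0046 0; -0.0063 0 0.0052 0; -0.0057 0 0.0059 0; 0 0 0 0'; python3 -c "
from h import *
st()"
```

```text
time_s: 17.77
eef_pos: [461.4, 114.6, 151.8]
ee_rot: [-0.0, 0.989, 0.147, -0.001]
force: [-0.3, -0.5, -0.1]
grip_width: -0.001
grip_force: 0.0
t 17.77 u -59.4 n 1.2 tcpz 151.8 yaw 16.9 F [-0.4  -0.35 -0.06] w -0.001 gf 0.0
```

It slipped again, so I'll measure the angle by profile from a hover and work out why.

```bash
python3 -m pendant '0.0 0 -0.05 0; 0.03 0 -0.05 0;0.03 0 -0.05 0;0.011 0 -0.022 0;0 0 0 0;0 0 0 0; 0 0 0 0' 1 60;  cat >> h.py <<'E'
def prof(f):
    st();d=cap('wrist',f);g=cv2.cvtColor(d['color'],cv2.COLOR_RGB2GRAY)
    L=lambda m,r=95:proj(d,AX+1.4*N+r*(np.sin(np.radians(m))*X+[0,0,np.cos(np.radians(m))]))
    c=int(round(L(0)[0]));print('col',c)
    for m in range(-60,61,4):
        v=int(round(L(m)[1]));
        print((m,v,g[v-1:v+2,c-2:c+3].mean().round().astype(int)),end=' ')
    print();print('rows from 90:',[int(g[v,c-2:c+3].mean()) for v in range(90,266,2)])
E
python3 -c "
from h import *
prof('w7.png')
g=cv2.cvtColor(viewer.capture('wrist')['color'],cv2.COLOR_RGB2GRAY)
i=cv2.imread('pics/m6.png',0)[:, :400];print('old m6:',[int(i[int((v-60)*2.5),195:206].mean()) for v in range(90,260,2)])"
```

```text
time_s: 18.65
eef_pos: [529.3, 135.2, 323.3]
ee_rot: [-0.0, 0.989, 0.147, -0.001]
force: [-0.5, 0.4, -0.7]
grip_width: 0.995
grip_force: 0.0
t 18.65 u 11.6 n 1.1 tcpz 323.3 yaw 16.9 F [-0.39  0.49 -0.71] w 0.995 gf 0.0
col 320
(-60, 258, np.int64(141)) (-56, 258, np.int64(141)) (-52, 257, np.int64(140)) (-48, 256, np.int64(138)) (-44, 254, np.int64(154)) (-40, 252, np.int64(182)) (-36, 249, np.int64(185)) (-32, 246, np.int64(187)) (-28, 242, np.int64(188)) (-24, 238, np.int64(188)) (-20, 233, np.int64(207)) (-16, 228, np.int64(181)) (-12, 222, np.int64(106)) (-8, 216, np.int64(107)) (-4, 209, np.int64(108)) (0, 202, np.int64(109)) (4, 195, np.int64(111)) (8, 187, np.int64(88)) (12, 180, np.int64(92)) (16, 172, np.int64(93)) (20, 164, np.int64(102)) (24, 157, np.int64(137)) (28, 150, np.int64(142)) (32, 143, np.int64(146)) (36, 136, np.int64(175)) (40, 130, np.int64(168)) (44, 124, np.int64(162)) (48, 118, np.int64(174)) (52, 113, np.int64(176)) (56, 109, np.int64(185)) (60, 105, np.int64(168)) 
rows from 90: [161, 177, 187, 196, 193, 180, 169, 148, 187, 185, 183, 176, 175, 174, 173, 172, 171, 161, 160, 163, 167, 173, 179, 180, 148, 147, 146, 144, 143, 142, 141, 140, 138, 137, 136, 130, 120, 102, 89, 91, 94, 92, 92, 92, 92, 91, 90, 88, 88, 87, 86, 99, 110, 110, 110, 109, 108, 109, 108, 108, 107, 107, 107, 107, 106, 106, 106, 105, 108, 189, 218, 210, 203, 193, 187, 189, 188, 186, 187, 186, 185, 185, 149, 137, 142, 139, 136, 129]
old m6: [120, 116, 115, 109, 131, 159, 166, 131, 138, 145, 178, 190, 188, 187, 186, 186, 185, 184, 180, 164, 171, 162, 153, 148, 155, 151, 137, 134, 138, 130, 122, 136, 90, 78, 81, 82, 84, 85, 87, 89, 89, 91, 91, 93, 92, 87, 76, 75, 74, 73, 72, 71, 71, 67, 183, 209, 209, 209, 212, 215, 209, 182, 173, 181, 181, 181, 181, 182, 182, 182, 181, 181, 181, 181, 180, 180, 180, 180, 179, 179, 178, 178, 177, 180, 145]
```

The peg ends sit at −20° and +40°, so the rotor is at about 100°: it slipped about 20° into the turn. I'll turn by pushing instead, with closed fingers on the +u side of peg 5, sweeping it to about −45°.

```bash
python3 -m pendant '0.04 0 0 0; 0.04 0 0.028 0; 0 0 0.06 0; 0 0 0.06 0; 0 0 0 0;0 0 0 0;0 0 0 0' 0 60; python3 -c "
from h import *
st()"; python3 -m pendant '-0.013 0 0 0; -0.013 0 0 0; -0.013 0 0 0; -0.013 0 0 0; -0.013 0 0 0; -0.013 0 0 0; -0.013 0 0 0; -0.013 0 0 0; -0.013 0 0 0;-0.013 0 0 0';python3 -c "
from h import *
st()"
```

```text
time_s: 19.62
eef_pos: [607.5, 158.8, 179.4]
ee_rot: [0.0, 0.989, 0.147, 0.002]
force: [-0.1, 0.4, 0.4]
grip_width: -0.002
grip_force: 0.0
t 19.62 u 93.2 n 0.8 tcpz 179.4 yaw 16.9 F [-0.04  0.38  0.4 ] w -0.002 gf 0.0
time_s: 20.88
eef_pos: [483.6, 120.8, 178.8]
ee_rot: [0.0, 0.989, 0.147, 0.004]
force: [6.1, 1.3, 0.2]
grip_width: -0.001
grip_force: 2.0
t 20.88 u -36.3 n 0.7 tcpz 178.8 yaw 16.9 F [ 6.21 -0.54  0.18] w -0.001 gf 2.0
```

```bash
python3 -m pendant '-0.01 0 0 0; 0 0 0 0; 0.01 0 -0.06 0; 0.02 0 -0.058 0; 0.02 0 -0.026 0; 0.008 0 0 0;0 0 0 0;0 0 0 0; 0 0 0 0;0 0 0 0';  python3 -m pendant '0 0 0 0;0 0 0 0;0 0 0 0;0 0 0 0;0 0 0 0;0 0 0 0;0 0 0 0;0 0 0 0' 1; python3 -c "
from h import *
prof('w8.png')
for i in range(8): viewer.capture('top')
d=cap('wrist','w9.png')
cv2.imwrite('pics/m9.png',np.hstack([cv2.resize(cv2.imread('pics/'+f)[60:260,240:400],(400,500),interpolation=cv2.INTER_CUBIC) for f in ('w8.png','w9.png')]))
for m in range(-60,61,5):
        a=np.radians(m);print((m,int(2.5*(proj(d,AX+95*(np.sin(a)*X+[0,0,np.cos(a)]))[1]-60))),end=' ')
"
```

```text
time_s: 22.12
eef_pos: [527.7, 134.7, 320.3]
ee_rot: [-0.0, 0.989, 0.147, -0.0]
force: [-0.5, -0.1, 0.1]
grip_width: -0.001
grip_force: 0.0
time_s: 23.12
eef_pos: [527.9, 134.8, 320.4]
ee_rot: [-0.0, 0.989, 0.147, -0.0]
force: [0.5, 0.1, -0.2]
grip_width: 1.002
grip_force: 0.0
t 23.12 u 10.2 n 1.1 tcpz 320.4 yaw 16.9 F [ 0.51 -0.08 -0.25] w 1.002 gf 0.0
col 320
(-60, 259, np.int64(140)) (-56, 259, np.int64(140)) (-52, 258, np.int64(149)) (-48, 257, np.int64(163)) (-44, 255, np.int64(181)) (-40, 253, np.int64(181)) (-36, 250, np.int64(182)) (-32, 246, np.int64(183)) (-28, 243, np.int64(184)) (-24, 238, np.int64(185)) (-20, 233, np.int64(186)) (-16, 228, np.int64(187)) (-12, 222, np.int64(203)) (-8, 215, np.int64(216)) (-4, 209, np.int64(97)) (0, 202, np.int64(85)) (4, 194, np.int64(87)) (8, 187, np.int64(89)) (12, 179, np.int64(91)) (16, 171, np.int64(92)) (20, 164, np.int64(85)) (24, 156, np.int64(106)) (28, 149, np.int64(128)) (32, 142, np.int64(153)) (36, 135, np.int64(161)) (40, 128, np.int64(137)) (44, 122, np.int64(202)) (48, 117, np.int64(206)) (52, 112, np.int64(187)) (56, 108, np.int64(156)) (60, 104, np.int64(132)) 
rows from 90: [118, 116, 122, 168, 170, 169, 169, 122, 136, 156, 172, 187, 197, 206, 205, 203, 202, 192, 168, 139, 138, 163, 162, 160, 159, 158, 152, 144, 130, 131, 126, 124, 119, 110, 82, 84, 84, 85, 86, 87, 91, 92, 91, 91, 91, 90, 89, 89, 90, 88, 87, 87, 86, 85, 85, 85, 85, 84, 84, 84, 119, 210, 214, 217, 219, 219, 204, 188, 187, 187, 186, 186, 186, 186, 185, 184, 184, 184, 183, 182, 182, 181, 181, 181, 141, 139, 138, 132]
(-60, 497) (-55, 496) (-50, 493) (-45, 488) (-40, 481) (-35, 472) (-30, 461) (-25, 448) (-20, 432) (-15, 415) (-10, 396) (-5, 376) (0, 354) (5, 331) (10, 307) (15, 283) (20, 259) (25, 235) (30, 212) (35, 191) (40, 171) (45, 152) (50, 136) (55, 121) (60, 109)
```

View pics/m9.png

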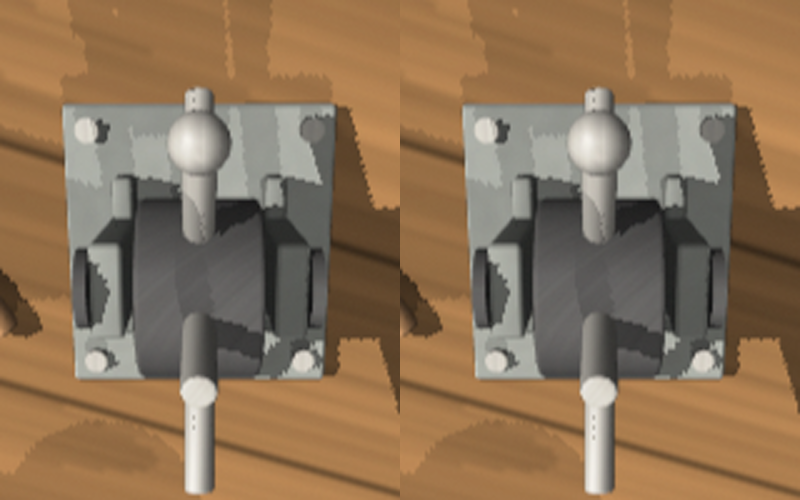

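Peg 5's end is at row 391, which is −9°, and the ball is at about +51°. The sticking places are therefore 51° and 119°, and the heavy side is down at rotor 85° (peg 5 at +25°). I'll push peg 5 there.

```bash
python3 -m pendant '-0.053 0 0 0; 0 0 0.02 0; 0 0 0.06 0; 0 0 0.06 0; 0 0 0 0;0 0 0 0;0 0 0 0' 0 60; python3 -c "
from h import *
st()"; python3 -m pendant '0.006 0 0 0;0.006 0 0 0;0.006 0 0 0;0.006 0 0 0;0.006 0 0 0;0.006 0 0 0;0.006 0 0 0;0.005 0 0 0;0.004 0 0 0;0 0 0 0';python3 -c "
from h import *
st()"
```

```text
time_s: 24.5
eef_pos: [478.4, 119.4, 182.8]
ee_rot: [0.0, 0.989, 0.147, 0.002]
force: [0.7, 0.4, 0.1]
grip_width: 0.003
grip_force: 0.0
t 24.5 u -41.7 n 0.8 tcpz 182.8 yaw 17.0 F [0.73 0.16 0.07] w 0.003 gf 0.0
time_s: 25.75
eef_pos: [526.3, 134.3, 180.4]
ee_rot: [-0.0, 0.989, 0.147, 0.0]
force: [0.4, 0.1, -0.6]
grip_width: 0.001
grip_force: 0.1
t 25.75 u 8.5 n 1.1 tcpz 180.4 yaw 16.9 F [ 0.36 -0.06 -0.58] w 0.001 gf 0.1
```

```bash
python3 -m pendant '-0.01 0 -0.06 0; 0.01 0 -0.06 0; 0.004 0 -0.02 0; 0 0 0 0;0 0 0 0;0 0 0 0;0 0 0 0' 1 100; python3 -c "
from h import *
prof('w10.png')"
```

```text
time_s: 26.62
eef_pos: [529.7, 135.3, 319.8]
ee_rot: [-0.0, 0.989, 0.147, -0.001]
force: [0.3, 0.3, 0.1]
grip_width: 0.997
grip_force: 0.0
t 26.62 u 12.0 n 1.1 tcpz 319.8 yaw 16.9 F [0.34 0.21 0.13] w 0.997 gf 0.0
col 320
(-60, 261, np.int64(140)) (-56, 260, np.int64(140)) (-52, 260, np.int64(140)) (-48, 258, np.int64(139)) (-44, 257, np.int64(138)) (-40, 254, np.int64(153)) (-36, 252, np.int64(174)) (-32, 248, np.int64(160)) (-28, 244, np.int64(132)) (-24, 240, np.int64(134)) (-20, 235, np.int64(135)) (-16, 230, np.int64(136)) (-12, 224, np.int64(137)) (-8, 218, np.int64(138)) (-4, 211, np.int64(140)) (0, 204, np.int64(134)) (4, 196, np.int64(92)) (8, 189, np.int64(104)) (12, 181, np.int64(103)) (16, 174, np.int64(104)) (20, 166, np.int64(210)) (24, 158, np.int64(192)) (28, 151, np.int64(70)) (32, 144, np.int64(108)) (36, 137, np.int64(151)) (40, 130, np.int64(163)) (44, 124, np.int64(166)) (48, 119, np.int64(166)) (52, 114, np.int64(176)) (56, 109, np.int64(169)) (60, 105, np.int64(142)) 
rows from 90: [168, 182, 194, 193, 190, 189, 177, 154, 131, 156, 171, 174, 176, 172, 168, 164, 166, 165, 161, 163, 163, 158, 152, 151, 150, 150, 148, 115, 60, 64, 67, 73, 120, 186, 191, 196, 200, 206, 210, 188, 111, 107, 103, 100, 101, 102, 104, 104, 103, 104, 104, 103, 99, 92, 87, 84, 90, 141, 140, 140, 140, 139, 139, 138, 138, 138, 137, 138, 137, 136, 135, 135, 135, 135, 133, 133, 133, 132, 131, 161, 185, 174, 151, 137, 139, 140, 139, 134]
```

The pegs now sit at about +23° and −35°, giving a rotor of about 84°. I'll grip peg 5 in place.

```bash
python3 -m pendant '0.019 0 0.03 0; 0 0 0.06 0; 0 0 0.057 0; 0 0 0 0;0 0 0 0;0 0 0 0' 1 100; python3 -m pendant '0 0 0 0;0 0 0 0;0 0 0 0;0 0 0 0;0 0 0 0;0 0 0 0;0 0 0 0;0 0 0 0' 0 80; python3 -c "
from h import *
prof('w11.png');d=cap('side','s11.png')
a=cv2.imread('pics/s11.png')[120:240,250:410];b=cv2.imread('pics/w11.png')
cv2.imwrite('pics/m11.png',np.hstack([cv2.resize(a,(400,400)),cv2.resize(b,(400,400))]))
g=cv2.imread('pics/w11.png')
d=viewer.capture('wrist')
for k in range(-45,91,15):
  print(k,[round(x) for x in proj(d,AX+1.4*N+95*(np.sin(np.radians(k))*X+[0,0,np.cos(np.radians(k))]))],[round(x) for x in proj(d,AX+1.4*N+90*(np.sin(np.radians(k))*X+[0,0,np.cos(np.radians(k))]))])"
```

```text
time_s: 27.42
eef_pos: [549.1, 141.0, 176.0]
ee_rot: [0.0, 0.989, 0.147, 0.002]
force: [0.5, -0.1, -0.0]
grip_width: 0.999
grip_force: 0.0
time_s: 28.42
eef_pos: [548.0, 141.2, 173.6]
ee_rot: [-0.0, 0.989, 0.147, 0.0]
force: [-0.9, 5.8, 4.4]
grip_width: 0.143
grip_force: 78.0
t 28.43 u 31.3 n 1.4 tcpz 173.6 yaw 17.0 F [0.79 5.81 4.42] w 0.143 gf 78.0
col 321
(-60, 400, np.int64(17)) (-56, 404, np.int64(-9223372036854775808)) (-52, 408, np.int64(-9223372036854775808)) (-48, 411, np.int64(-9223372036854775808)) (-44, 413, np.int64(-9223372036854775808)) (-40, 414, np.int64(-9223372036854775808)) (-36, 415, np.int64(-9223372036854775808)) (-32, 414, np.int64(-9223372036854775808)) (-28, 412, np.int64(-9223372036854775808)) (-24, 409, np.int64(-9223372036854775808)) (-20, 404, np.int64(-9223372036854775808)) (-16, 398, np.int64(16)) (-12, 390, np.int64(16)) (-8, 381, np.int64(17)) (-4, 370, np.int64(16)) (0, 358, np.int64(17)) (4, 345, np.int64(17)) (8, 331, np.int64(151)) (12, 315, np.int64(153)) (16, 299, np.int64(97)) (20, 283, np.int64(119)) (24, 267, np.int64(117)) (28, 250, np.int6
[... 464 characters left out ...]
 169, 168, 168, 167, 166, 165, 165, 147, 63, 67, 69, 70, 71, 74, 76, 78, 82, 85, 85, 85, 86, 88, 89, 91, 93, 94, 94, 87, 60, 48, 48, 48, 48, 48, 105, 197, 132, 113, 114]
-45 [320, 413] [320, 402]
-30 [321, 413] [320, 401]
-15 [321, 396] [321, 384]
0 [321, 358] [321, 349]
15 [321, 303] [321, 299]
30 [321, 242] [321, 243]
45 [320, 187] [320, 192]
60 [320, 147] [320, 155]
75 [320, 125] [320, 133]
90 [320, 117] [320, 125]h.py:47: RuntimeWarning: Mean of empty slice.
  print((m,v,g[v-1:v+2,c-2:c+3].mean().round().astype(int)),end=' ')
  ret = ret.dtype.type(ret / rcount)
h.py:47: RuntimeWarning: invalid value encountered in cast
  print((m,v,g[v-1:v+2,c-2:c+3].mean().round().astype(int)),end=' ')
```

View pics/m11.png

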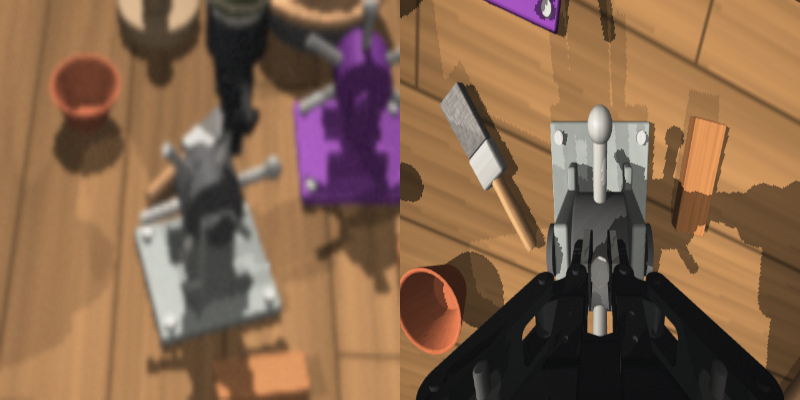

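The peg is held between the pads, with the ball at about (600,124) in the right half, consistent with a rotor of about 84°. Grip force is 78 N and everything is still.

```bash
python3 -c "
from h import *
st();print(ctrl.finish_job())"
```

```text
t 28.57 u 31.3 n 1.4 tcpz 173.6 yaw 17.0 F [0.98 4.91 3.3 ] w 0.144 gf 78.0
the job is handed in; nothing more can be done
None
```

I handed the job in with peg 5 held still at about 78 N and the drum at about 84°, against a heavy-side-down angle of about 85° (midway between the sticking places at about 51° and 119°); no verdict came back.

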